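# Ratchet the mould press down onto a plaster mould

## Task

Clamp the plaster mould in the green bench press: take hold of the red crossbar of the ratchet lever, which stands close under the little ware shelf, and pump the lever down and up over its full swing, one notch at a time, until the lower edge of the steel ram sleeve rests on the green band of the spring foot, also after the swing back up. The ratchet cannot be undone, and going deep into the red band cracks the plaster, so stop in the green; then leave the lever up at its rest and let go of it. Do not strike the shelf, and leave the mould and the other things on the bench where they are.

Things in the scene. Friction and masses are not known exactly. Their poses are not given: they have to be found in the camera images.
- axle (a point): On the level axle of the fixed green press, in its mid-plane over the mould, 205 mm above the table. z up; -x is the press's front, towards the robot; y along the axle. On the +y side are the brass ratchet wheel (84 mm, 12 teeth, one red) and the lever, its steel arm in the plane y = +62 mm. Press: base 220 x 210 mm, head 235 mm high, its column on the -y side of the mould.
- handle (a point): Middle of the red round crossbar at the lever's end: 18 mm thick, 100 mm long, level, parallel to the axle, 160 mm from the axle line. In the axle's frame: x = -160*cos(35 deg - q), y = +125, z = 160*sin(35 deg - q) mm, q the lever joint. It may turn in the grasp. The lever arm is 59 mm from its middle, on the -y side.
- lever (a joint): Lever angle, rad: 0 = rest at the hard upper stop (arm 35 deg above level), 0.85 = hard lower stop (14 deg below level); bar pushed down = growing. Stays where left. From 0.1 the pawl drives the wheel, by 0.70 the notch has clicked and is kept; below 0.06 the pawl has the next tooth. A full swing down and up is exactly one notch. Push at the bar: 3 N, to 10 N as the foot squeezes.
- ram (a joint): How far the steel ram (sleeve 34 mm across) has come down, in m: 0 at the start, 0.006 more per notch; during a stroke it goes up to 3 mm beyond the notch and springs back. Only ever goes down.
- foot (a joint): Judge it with the lever back up. How far the spring foot (dark disc, 70 mm across, under the ram) is squeezed up into the ram sleeve, m; 0 when free, 5 N per mm. Bands on its stem from the top: white 0 to 5 mm, green 5 to 15, red 15 to 24; they vanish into the sleeve in turn, so 0.005 to 0.015 = sleeve edge on green.
- foot_sole (a point): Centre of the flat underside of the spring foot, 130 mm above the table at the start; it comes down onto the mould.
- mould_top (a point): Centre of the top face of the loose plaster mould (cream block 110 x 100 x 65 mm, 0.8 to 1 kg) that stands on the press bed under the foot; its top starts 6 to 20 mm below the foot. z up.
- shelf: Fixed ware shelf over the lever. Origin on the table under the axle point, same axes. Board x -155 to -35, y -180 to +220 mm, underside at 445 mm: 150 mm over the resting bar and 24 mm past it towards the robot, so the bar is reached with the tool tilted, leaning back to the robot. 20 mm brackets under it at y -160 and +200, from x -143 back to posts at x = +130.
- jar_mid (a point): Middle of a closed glaze jar with blue cap, 70 mm across, 90 mm high, loose, not part of the job.
- bowl_mid (a point): Middle of a blue bowl, 110 mm across, 50 mm high, loose, not part of the job.
- brushpot_mid (a point): Middle of a white pot with brushes, 80 mm across, pot 100 mm and brushes about 200 mm high, loose, not part of the job.
Mind the look-alikes: they are no part of the job. What is shaped like the part that bears mould_top but turquoise is not meant.

How it is judged (in metres and radians):
On the way, in this order (a step that is already met when the one before it is completed fails the run):
1. the first notch is in: the ram has come down by a notch (value of joint ram above 0.005 m), for 0.1 s.
2. the sleeve edge stands on the green band (value of joint foot between 0.005 and 0.015 m), for 0.3 s.
At the end, for the whole second after the job is handed in: The foot is squeezed by 5 to 15 mm (sleeve edge on the green band), the lever is back up within 0.12 rad of its rest, and the mould stands upright under the foot, its middle within 25 mm of the foot's (all of step 2 and value of joint lever below 0.12 rad and horizontal distance between foot_sole and mould_top below 0.025 m and angle between mould_top's own z axis and vertical below 0.1 rad); the robot touches nothing.
It fails at once if the foot is squeezed more than 20 mm, deep into the red: the plaster cracks (value of joint foot above 0.02 m).
It fails at once if the robot strikes the shelf with more than 10 N (contact force between any of the arm, the fingers and shelf above 10 N).
It fails at once if the mould is pushed more than 20 mm (distance of mould_top from where it was at the start of the episode above 0.02 m).
It fails at once if the jar, the bowl or the brush pot is moved more than 30 mm (distance of any of jar_mid, bowl_mid, brushpot_mid from where it was at the start of the episode above 0.03 m).
It also fails if it takes over 72 s, if anything falls off the work surface, if the arm or the gripper's body presses on something with over 40 N, if the wrist force passes 120 N, or if a joint passes its speed limit or range.

## Robot

A 6-joint arm with a two-finger parallel gripper is mounted at the origin on the work surface. World frame = base frame: x ahead of the robot, y to its left, z up, the work surface at z = 0. Lengths are in m, angles in degrees, forces in N, time in s.
With the tool pointing down it reaches from about 0.35 to 0.875 m from the base axis. Payload 4.2 kg.
Tool frame: the origin (TCP) lies midway between the tips of the shut fingers; the grasp point (between the pads) lies 19 mm behind it; z points along the fingers, y is the line along which they close (so a half turn about z gives the same grasp; the last joint's range is limited). The gripper opens to 87 mm and grips with 3 to 60 N. Pads are 19 mm wide; open, the fingers measure 117 mm over their backs; the gripper's body (75 mm by 190 mm) begins 51 mm behind the grasp point.
Start: joints at [-60.642, 22.042, 0.453, 0, -68.411, -14.817], TCP at [0.157, -0.605, 0.223] pointing down, gripper open.
Joint ranges: [-179.83, 179.83], [-69.29, 118.12], [-61.27, 80.66], [-181.25, 117.63], [-171.15, -9.14], [-177.46, 177.46]. Speed limits (degrees/s): [159.86, 159.86, 180, 180, 180, 180].

## Interface

Orientations are given as a 3x3 rotation matrix whose columns are the frame's x, y, z axes.
In Python, from station import r, cams gives the robot as it stands.
- The arm moves only by the tool play_rows, never from a script. Its argument "commands" is text: rows parted by semicolons, each of 6 numbers parted by spaces: the shift along the world's x, y, z normalised to -1 to 1, where 1 is 30 mm, then the turn, a rotation vector about the world's x, y, z normalised to -1 to 1, where 1 is 0.15 rad. A call has 1 to 20 rows; each row shifts and turns the commanded pose from where the row before left it; what a row does not reach is not made up. A row lasts 1/10 s, in which the tool goes at most 50 mm and 8.59 degrees, less where a joint would pass 70% of its speed; a pose out of reach is approached as far as the arm can. A call with a number of a shift or a turn outside -1 to 1 is refused whole. A call with a gripper value outside its range is refused whole. "grip" is the finger opening in mm, from 0 to 87, set as the call begins (left out, the last holds). The fingers move at their own pace and stop on an object; the grip force is fixed at half the most. Time passes only in rows, so rows that do not move let the fingers close. It gives the time, the measured TCP pose, the force, the opening and the grip force at its end, in the units of the state.
- r.sense(): the state, without advancing time (a new reading comes with each control period).
- cams.capture(name): name is "scene" or "side" or "wrist"; returns (picture, depth): 384x512x3 uint8, blue, green, red; 384x512 float32, m along the optical axis (not along the pixel's ray), 0 where there is no reading.
- cams.camera_info(name): a dict with "mtx" (3x3 intrinsics, pixels), "R" (3x3) and "t" (3): a world point X has camera coordinates R X + t. Camera axes: x right, y down, z forward; pixel columns grow to the right and rows downward; lengths in m; the calibration is good to about 2 mm. The wrist camera is an equidistant fisheye: a pixel r from the principal point sees the ray r / f radians off the axis. A picture is of the moment at which its call begins: read the wrist's pose just before it. camera_info takes no time and is no camera call; for the wrist camera it gives the pose at the moment of the call.
- r.finish_job(): hands the job in; it is judged then, once.
The state is a dict: "time_s": time; "joints": joint angles; "joint_velocities": joint speeds; "effort": joint torques, N m; "tcp_pos": TCP position; "ee_rot": TCP orientation; "wrist_force": force on the tool from outside, world axes, zero at the start; "moment": the same for the moment, N m; "gripper_width": opening from 0.0 (shut) to 1.0 (fully open); "gripper_force": force on a finger pad.
Only numpy, scipy, OpenCV 4.12 (cv2) and the standard library are available. Lean on these libraries where they do the work, as an engineer would, in place of code of your own. Each camera call takes 0.05 s, during which the arm holds its last target. There are 200 camera calls.

## Working session

There is one attempt and no reset: what is moved stays moved. The work goes in short steps, Python scripts to look and compute and a tool call to move; the robot and the scene stay as the last step left them, time stands still between calls to the robot, and variables do not carry over. Pictures are saved under pics/ and viewed, at most 10 in all, crops included, and the job is handed in when it is done.

Besides the shell and the picture viewer there is one more tool, called after "Request:" by a JSON object that holds its "name" and its "arguments". play_rows: Moves the arm, as the interface text tells. Scaled input: -1 to 1 covers 30 mm each way for a shift and 0.15 rad each way for a turn. Its arguments: {"type":"object","properties":{"commands":{"type":"string"},"grip":{"type":"number"}},"required":["commands"]}

```bash
ls; mkdir -p pics; python3 - <<'E'
from station import r,cams
import cv2,numpy as np
ims=[]
for n in("scene","side"):
    p,d=cams.capture(n); np.savez(f"/tmp/{n}.npz",p=p,d=d,**cams.camera_info(n)); 
    cv2.imwrite(f"pics/{n}0.png",p)
    i=cams.camera_info(n); print(n,i["mtx"].round(1).tolist(),(-i["R"].T@i["t"]).round(3),i["R"][2].round(2))
s=r.sense();print(s)
E
```

```text
pics
scene [[483.1, 0.0, 261.1], [0.0, 483.1, 188.2], [0.0, 0.0, 1.0]] [0.483 0.446 1.488] [ 0.06 -0.32 -0.95]
side [[484.1, 0.0, 258.9], [0.0, 484.1, 193.0], [0.0, 0.0, 1.0]] [0.182 0.204 1.454] [ 0.28 -0.16 -0.95]
{'time_s': 0.1, 'joints': array([-6.06424317e+01,  2.20861480e+01,  3.87252860e-01, -2.33864807e-02,
       -6.84103101e+01, -1.48162373e+01]), 'joint_velocities': array([-0.00276264, -0.03242807,  0.23042561,  0.02860525,  0.04080633,
        0.03721108]), 'effort': array([ 8.44784518e-05, -3.91689384e+01,  1.87935251e+01,  4.23189193e+00,
        1.34729323e-02, -7.26948315e-05]), 'tcp_pos': array([ 0.15679504, -0.60446212,  0.22157374]), 'ee_rot': array([[-9.68004527e-01, -2.50932007e-01, -6.03620092e-04],
       [-2.50932704e-01,  9.68002771e-01,  1.84726325e-03],
       [ 1.20768447e-04,  1.93962721e-03, -9.99998112e-01]]), 'wrist_force': array([-0.25418962,  0.43260229, -0.25133739]), 'moment': array([-0.01763891,  0.01574246, -0.05209521]), 'gripper_force': 0.0, 'gripper_width': 0.9985880919563977}
```

View pics/scene0.png

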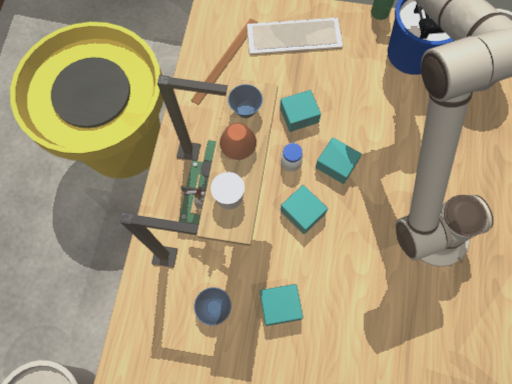

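View pics/side0.png

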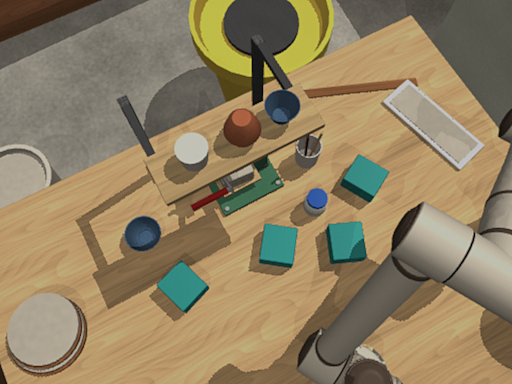

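The scene picture shows the shelf from (165,80) to (250,240), the bowl on the table at (213,307) and the jar at (292,150). The side picture shows the red crossbar at about (193,207)-(230,190), the brush pot at (308,150), the jar at (316,200), the bowl at (143,233) and turquoise decoy blocks.

```bash
cat > h.py <<'E'
import numpy as np,cv2
def ray(i,uv,z):
    uv=np.atleast_2d(uv).astype(float)
    c=-i["R"].T@i["t"]
    d=np.c_[uv,np.ones(len(uv))]@np.linalg.inv(i["mtx"]).T@i["R"]
    return c+d*((z-c[2])/d[:,2])[:,None]
def pts(i,d):
    v,u=np.mgrid[:d.shape[0],:d.shape[1]]
    X=np.stack([u,v,np.ones_like(u)],-1)@np.linalg.inv(i["mtx"]).T*d[...,None]
    return (X-i["t"])@i["R"]
E
python3 - <<'E'
from h import *
for n in("scene","side"):
    L=np.load(f"/tmp/{n}.npz");p,d=L["p"],L["d"];P=pts(L,d)
    hsv=cv2.cvtColor(p,cv2.COLOR_BGR2HSV)
    # shelf board top
    m=((abs(P[...,2]-.46)<.012)&(d>0)).astype(np.uint8)
    k,lab,st,_=cv2.connectedComponentsWithStats(m)
    j=1+st[1:,4].argmax(); q=P[lab==j]; 
    rect=cv2.minAreaRect(q[:,:2].astype(np.float32)); print(n,"board z",np.median(q[:,2]).round(4),st[j],rect,cv2.boxPoints(rect).round(3).tolist())
    red=cv2.inRange(hsv,(0,170,60),(6,255,255))|cv2.inRange(hsv,(173,170,60),(180,255,255))
    k,lab,st,ce=cv2.connectedComponentsWithStats(red)
    for j in range(1,k):
        if st[j,4]>25:
            v,u=np.nonzero(lab==j); r=cv2.minAreaRect(np.c_[u,v].astype(np.float32)); 
            print("red",st[j],r, "P",np.median(P[lab==j],0).round(3))
            b=cv2.boxPoints(r); print(ray(L,b,.297).round(3).tolist())
    for nm,lo,hi in(("bluecap",(110,150,80),(128,255,255)),("bowl",(104,80,30),(118,200,160)),("green",(60,60,30),(84,255,160)),("turq",(84,150,80),(95,255,255))):
        k,lab,st,ce=cv2.connectedComponentsWithStats(cv2.inRange(hsv,lo,hi))
        for j in range(1,k):
            if st[j,4]>60: print(nm,st[j],np.median(P[lab==j],0).round(3))
L=np.load("/tmp/side.npz");cv2.imwrite("pics/crop1.png",cv2.resize(L["p"][110:260,120:340],None,fx=3.6,fy=3.6,interpolation=cv2.INTER_CUBIC))
E
```

```text
scene board z 0.4614 [ 197   79   81  167 5587] ((0.6075472831726074, 0.026938438415527344), (0.12518779933452606, 0.40156233310699463), 0.5947136282920837) [[0.5429999828338623, 0.22699999809265137], [0.546999990940094, -0.17399999499320984], [0.671999990940094, -0.17299999296665192], [0.6679999828338623, 0.2280000001192093]]
bluecap [ 389    0   64   74 1272] [ 0.166 -0.571  0.141]
bowl [ 388   10   54   64 1429] [ 0.169 -0.573  0.122]
bowl [208 301  13  15 146] [0.647 0.336 0.003]
green [374   0  20   7 123] [ 0.254 -0.789  0.082]
green [281 104  39  27 253] [ 0.479 -0.303  0.037]
green [205 141  10  20 137] [ 0.719 -0.07   0.233]
green [316 161  31  22 155] [ 0.358 -0.139  0.036]
green [189 162  16  26 221] [ 0.789 -0.059  0.015]
green [187 195   7  28 122] [0.785 0.056 0.014]
green [281 205  27  28 125] [0.453 0.039 0.039]
side board z 0.4626 [ 143   84  182  123 6143] ((0.6080747842788696, 0.02802644670009613), (0.12783284485340118, 0.4006568491458893), 0.16118861734867096) [[0.5440000295639038, 0.2280000001192093], [0.5450000166893005, -0.1720000058412552], [0.6729999780654907, -0.1720000058412552], [0.6710000038146973, 0.2290000021457672]]
red [191 188  37  23 240] ((209.30325317382812, 198.62054443359375), (6.18140172958374, 38.50223922729492), 62.59242630004883) P [0.565 0.13  0.301]
[[0.575, 0.177, 0.297], [0.576, 0.08, 0.297], [0.56, 0.081, 0.297], [0.559, 0.177, 0.297]]
bluecap [307 189  19  19 199] [ 0.487 -0.163  0.089]
bowl [265  89  35  34 820] [ 0.624 -0.101  0.489]
bowl [307 192  16  17  62] [ 0.49  -0.149  0.089]
bowl [125 216  36  35 904] [0.658 0.34  0.02 ]
green [ 217  157   66   58 1239] [ 0.623 -0.032  0.015]
turq [344 155  44  41 991] [ 0.484 -0.342  0.065]
turq [ 329  222   37   38 1151] [ 0.338 -0.182  0.065]
turq [ 260  224   37   40 1185] [ 0.424 -0.001  0.065]
turq [ 157  261   50   50 1293] [0.45  0.299 0.065]
```

View pics/crop1.png

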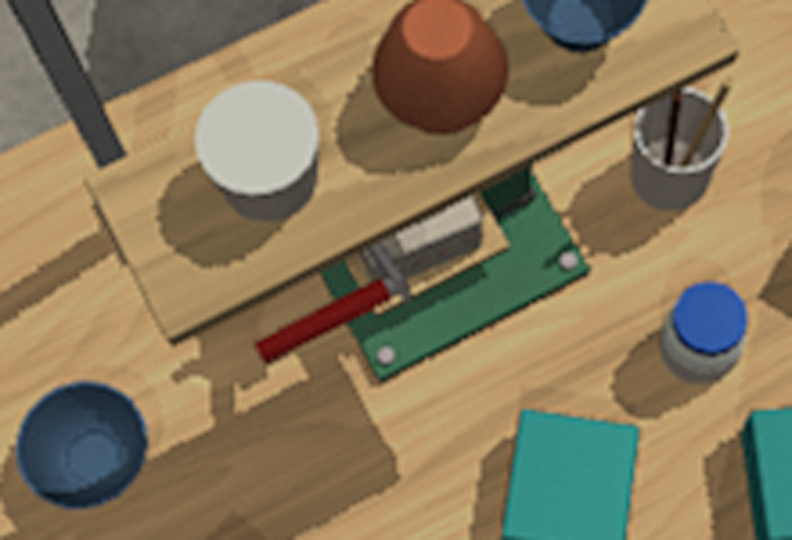

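The crop shows the red crossbar from (262,350) to (388,290), joined to the steel arm at (400,285), with the cream mould and ram at (440,235) behind it. Red candidates: only the crossbar, side (209,199). The shelf pots are terracotta. Mould candidates are the cream block under the ram, side (240,178), and turquoise blocks at (182,286), (278,245), (346,242) and (365,178), which are look-alikes. The bar's middle is at about (0.569, 0.130, 0.297), which fits the shelf-derived axle at (0.702, 0.006). I'll lift first, then swing round.

Request:
{"name": "play_rows", "arguments": {"commands": "0 0 1 0 0 0;0 0 1 0 0 0;0 0 1 0 0 0;0 0 1 0 0 0;0 0 1 0 0 0;0 0 0.5 0 0 0;0.5 0.5 0 0 0 0.7;0.6 0.5 0 0 0 0.7;0.7 0.6 0 0 0 0.7;0.7 0.6 0 0 0 0.7;0.6 0.7 0 0 0 0.7;0.5 0.7 0 0 0 0.7;0.5 0.8 0 0 0 0.7", "grip": 60}}

```text
time_s: 1.4
tcp_pos: [0.2805, -0.472, 0.3867]
ee_rot: [[-0.546, -0.838, -0.001], [-0.838, 0.546, 0.001], [-0.001, 0.001, -1.0]]
wrist_force: [0.0, -0.5, -0.0]
gripper_width: 0.691
gripper_force: 0.0
```

```bash
python3 - <<'E'
from station import r
s=r.sense();print(s["time_s"],s["joints"].round(1),s["tcp_pos"].round(3),s["ee_rot"].round(3).tolist())
E
```

```text
1.4 [-42.4  10.7   7.6  -0.  -87.    9.3] [ 0.281 -0.472  0.387] [[-0.546, -0.838, -0.001], [-0.838, 0.546, 0.001], [-0.001, 0.001, -1.0]]
```

Request:
{"name": "play_rows", "arguments": {"commands": "0.4 0.9 0 0 0 0.3;0.4 0.9 0 0 0 0.3;0.4 0.9 0 0 0 0.3;0.4 0.9 0 0 0 0.3;0.4 0.9 0 0 0 0.3;0.4 0.9 0 0 0 0.3;0.3 0.9 0 0 0 0.3;0.3 0.9 0 0 0 0.3;0.3 0.9 0 0 0 0.3;0.3 0.9 0 0 0 0.3;0.3 0.9 0 0 0 0.3;0.3 0.9 0 0 0 0.3;0.3 0.9 0 0 0 0.25;0 0.9 0 0 -0.5 0;0 0.9 0 0 -0.5 0;0 0.9 0 0 -0.5 0"}}

```text
time_s: 3.0
tcp_pos: [0.415, -0.04, 0.3873]
ee_rot: [[-0.005, -0.974, 0.226], [-1.0, 0.005, 0.001], [-0.002, -0.226, -0.974]]
wrist_force: [0.4, 1.2, -0.4]
gripper_width: 0.693
gripper_force: 0.0
```

```bash
python3 - <<'E'
from station import r
s=r.sense();print(s["time_s"],s["joints"].round(1),s["tcp_pos"].round(3),s["ee_rot"].round(3).tolist())
E
```

```text
3.0 [ 20.6 -11.4 -17.    4.7 -72.1 -21.9] [ 0.415 -0.04   0.387] [[-0.005, -0.974, 0.226], [-1.0, 0.005, 0.001], [-0.002, -0.226, -0.974]]
```

Request:
{"name": "play_rows", "arguments": {"commands": "0.15 0.57 -0.15 0 -0.6 0;0.15 0.57 -0.15 0 -0.6 0;0.15 0.57 -0.15 0 -0.6 0;0.15 0.57 -0.15 0 -0.6 0;0.15 0.57 -0.15 0 -0.6 0;0.15 0.57 -0.15 0 -0.6 0;0.15 0.57 -0.15 0 -0.6 0;0.15 0.57 -0.15 0 -0.6 0;0.15 0.57 -0.15 0 -0.6 0;0.15 0.57 -0.15 0 -0.6 0;0 0 0 0 -0.6 0;0 0 0 0 0 0"}}

```text
time_s: 4.2
tcp_pos: [0.4577, 0.0989, 0.4032]
ee_rot: [[-0.042, -0.487, 0.872], [-0.999, 0.024, -0.034], [-0.005, -0.873, -0.488]]
wrist_force: [-0.2, -1.8, -0.5]
gripper_width: 0.69
gripper_force: 0.0
```

```bash
python3 - <<'E'
from station import r,cams
import cv2
s=r.sense();print(s["time_s"],s["joints"].round(1),s["tcp_pos"].round(3),s["ee_rot"].round(3).tolist())
i=cams.camera_info("wrist");print(i["mtx"].round(1).tolist(),i["R"].round(3).tolist(),(-i["R"].T@i["t"]).round(3))
p,d=cams.capture("wrist");cv2.imwrite("pics/w1.png",p)
import numpy as np;np.savez("/tmp/w1.npz",p=p,d=d,**i)
E
```

```text
4.2 [  12.8  -22.6  -58.6  113.8  -14.3 -122.2] [0.458 0.099 0.403] [[-0.042, -0.487, 0.872], [-0.999, 0.024, -0.034], [-0.005, -0.873, -0.488]]
[[297.3, 0.0, 252.9], [0.0, 297.3, 188.4], [0.0, 0.0, 1.0]] [[-0.488, 0.025, -0.872], [-0.194, 0.972, 0.136], [0.851, 0.235, -0.469]] [0.314 0.031 0.483]
```

View pics/w1.png

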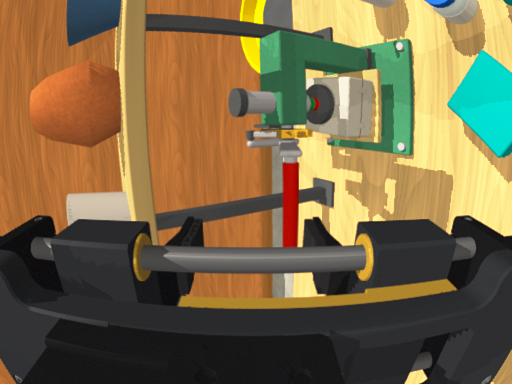

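The wrist picture shows the crossbar at (290,165)-(290,245), the shelf edge at (135,100), the ram and wheel at about (290,115), and the mould at (345,105). The arm stalled at joint limits (j4 113.8, j3 −58.6, j5 −14). I'll fit the kinematics from the poses so far and look for a feasible branch.

```bash
cat > kin.py <<'E'
import numpy as np
from scipy.spatial.transform import Rotation as Ro
Q=np.array([[-60.6424,22.0861,.3873,-.0234,-68.4103,-14.8162],[-42.4,10.7,7.6,0,-87,9.3],[20.6,-11.4,-17,4.7,-72.1,-21.9],[12.8,-22.6,-58.6,113.8,-14.3,-122.2]])
T=np.array([[.15680,-.60446,.22157],[.2805,-.472,.3867],[.415,-.04,.3873],[.4577,.0989,.4032]])
RR=np.array([[[-.968,-.251,-.0006],[-.251,.968,.0018],[.0001,.0019,-1]],[[-.546,-.838,-.001],[-.838,.546,.001],[-.001,.001,-1]],[[-.005,-.974,.226],[-1,.005,.001],[-.002,-.226,-.974]],[[-.042,-.487,.872],[-.999,.024,-.034],[-.005,-.873,-.488]]])
e=lambda ax,a:Ro.from_euler(ax,a,degrees=True).as_matrix()
# zero: tool z along +x, tool y down, tool x = -y
R0=np.array([[0,0,1],[-1,0,0],[0,-1,0.]])
def chain(q,s4,s6):
    A=[e('z',q[0])]
    for ax,a in(('y',q[1]),('y',-q[2]),('x',s4*q[3]),('y',-q[4]),('x',s6*q[5])): A.append(A[-1]@e(ax,a))
    return A
E
python3 - <<'E'
from kin import *
for s4 in(1,-1):
  for s6 in(1,-1):
    print(s4,s6,[round(float(Ro.from_matrix((chain(q,s4,s6)[-1]@R0).T@R).magnitude()*57.3),2) for q,R in zip(Q,RR)])
def rows(A):
    # d1(z), a1, lat1 ; L1 z ; a3 z, L2 x ; lat5 y ; L3 x
    return np.c_[[0,0,1],A[0][:,0],A[0][:,1],A[1][:,2],A[2][:,2],A[2][:,0],A[4][:,1],A[4][:,0]]
for s4 in(1,-1):
  for s6 in(1,-1):
    M=np.vstack([rows(chain(q,s4,s6)) for q in Q]); x,res,rk,sv=np.linalg.lstsq(M,T.ravel(),rcond=None)
    print(s4,s6,x.round(4),rk,sv.round(3),abs(M@x-T.ravel()).max())
E
```

```text
1 1 [29.65, 18.62, 41.79, 30.34]
1 -1 [0.05, 0.04, 9.45, 132.46]
-1 1 [29.63, 18.62, 43.75, 115.54]
-1 -1 [0.0, 0.04, 0.11, 0.1]
1 1 [ 0.3505  0.0053 -0.145   0.6775 -0.0637  0.3975 -0.0356  0.5424] 8 [3.871 2.874 2.532 1.205 0.803 0.399 0.265 0.141] 0.043060418743903865
1 -1 [ 0.3505  0.0053 -0.145   0.6775 -0.0637  0.3975 -0.0356  0.5424] 8 [3.871 2.874 2.532 1.205 0.803 0.399 0.265 0.141] 0.043060418743903865
-1 1 [ 1.608e-01 -2.000e-04  1.000e-04  5.662e-01 -4.000e-04  4.217e-01
 -1.598e-01  3.076e-01] 8 [3.871 2.874 2.532 1.205 0.803 0.399 0.265 0.141] 0.0004324037550339499
-1 -1 [ 1.608e-01 -2.000e-04  1.000e-04  5.662e-01 -4.000e-04  4.217e-01
 -1.598e-01  3.076e-01] 8 [3.871 2.874 2.532 1.205 0.803 0.399 0.265 0.141] 0.0004324037550339499
```

The structure fits to 0.4 mm. Next is an IK search over tilt, oblique heading and flip along the whole stroke.

```bash
cat >> kin.py <<'E'
from scipy.optimize import least_squares
d1,L1,L2,W,L3=.1608,.5662,.4217,-.1598,.3076
LO=np.array([-179.8,-69.29,-61.27,-181.25,-171.15,-177.46]);HI=np.array([179.8,118.12,80.66,117.63,-9.14,177.46])
def fk(q):
    A=chain(q,-1,-1)
    p=np.array([0,0,d1])+L1*A[1][:,2]+L2*A[2][:,0]+W*A[4][:,1]+L3*A[4][:,0]
    return p,A[-1]@R0,A
def ik(p,R,q0,m=2):
    f=lambda q:(lambda P:np.r_[(P[0]-p)*5,Ro.from_matrix(P[1].T@R).as_rotvec()])(fk(q))
    s=least_squares(f,np.clip(q0,LO+m+.1,HI-m-.1),bounds=(LO+m,HI-m),x_scale=30,max_nfev=60)
    return s.x,abs(s.fun).max()
def tool(a,psi,flip=1):
    a,psi=np.radians([a,psi])
    y=-flip*np.array([np.sin(a),0,np.cos(a)]); f=np.array([np.cos(a),0,-np.sin(a)])
    z=np.cos(psi)*f+np.sin(psi)*np.array([0,1,0]); return np.c_[np.cross(y,z),y,z]
AX=np.array([.702,.006,.205])
bar=lambda q:AX+np.array([-.16*np.cos(np.radians(35)-q),.125,.16*np.sin(np.radians(35)-q)])
E
cat > s.py <<'E'
from kin import *
rng=np.random.default_rng(0)
out=[]
for a in(15,25,35):
 for psi in(-40,-20,0,20,40):
  for fl in(1,-1):
   R=tool(a,psi,fl); best={}
   for k in range(14):
    q,err=ik(bar(.4)+.019*R[:,2],R,rng.uniform(LO,HI))
    if err>1e-3: continue
    key=tuple((q/15).round());
    if key in best: continue
    best[key]=1
    ok=[];qq=q
    P=[bar(.4),bar(.85),bar(.4),bar(0),bar(0)-.08*R[:,2]]
    qs=[]
    for p in P:
        qq,er=ik(p+.019*R[:,2],R,qq); ok.append(er<1e-3); qs.append(qq)
    qs=np.array(qs)
    A=[fk(x)[2] for x in qs]
    if all(ok): print(a,psi,fl,"margin",np.minimum(qs-LO,HI-qs).min(0).round(),"q0",qs[3].round(),"q.85",qs[1].round(),"elbow",[(np.array([0,0,d1])+L1*X[1][:,2]).round(2).tolist() for X in A[3:4]],flush=True)
E
timeout 500 python3 s.py
```

```text
15 -40 1 margin [126.  87.   3.  19.  67.   8.] q0 [  40.   19.  -51.   95.  -76. -150.] q.85 [  41.   31.  -58.   98.  -78. -169.] elbow [[0.14, 0.12, 0.7]]
15 -40 -1 margin [126.  87.   3.  19.  67. 145.] q0 [ 40.  19. -51.  95. -76.  30.] q.85 [ 41.  31. -58.  98. -78.  11.] elbow [[0.14, 0.12, 0.7]]
15 20 1 margin [162.  63.  13.  44.  25.  14.] q0 [ -10.    4.  -32. -121.  -35.  129.] q.85 [ -18.   25.  -48. -137.  -63.  163.] elbow [[0.04, -0.01, 0.73]]
15 20 -1 margin [162.  63.  13.  44.  25. 114.] q0 [ -10.    4.  -32. -121.  -35.  -51.] q.85 [ -18.   25.  -48. -137.  -63.  -17.] elbow [[0.04, -0.01, 0.73]]
15 40 1 margin [158.  73.  27.  70.  45.  35.] q0 [ -13.   10.  -24. -101.  -54.  114.] q.85 [ -19.   27.  -34. -111.  -66.  143.] elbow [[0.09, -0.02, 0.72]]
15 40 -1 margin [158.  73.  27.  70.  45. 107.] q0 [ -13.   10.  -24. -101.  -54.  -66.] q.85 [ -19.   27.  -34. -111.  -66.  -37.] elbow [[0.09, -0.02, 0.72]]
25 -40 1 margin [125.  84.   5.  24.  61.  21.] q0 [  42.   17.  -48.   87.  -71. -136.] q.85 [  41.   28.  -56.   94.  -71. -157.] elbow [[0.12, 0.11, 0.7]]
[... 358 characters left out ...]
  7. -20. -89. -47. -87.] q.85 [ -15.   22.  -30. -104.  -55.  -56.] elbow [[0.07, -0.01, 0.72]]
35 -40 1 margin [125.  82.   8.  31.  55.  35.] q0 [  43.   16.  -44.   77.  -67. -122.] q.85 [  42.   25.  -53.   86.  -64. -142.] elbow [[0.11, 0.1, 0.71]]
35 -40 -1 margin [125.  82.   8.  31.  55. 116.] q0 [ 43.  16. -44.  77. -67.  58.] q.85 [ 42.  25. -53.  86. -64.  38.] elbow [[0.11, 0.1, 0.71]]
35 40 1 margin [170.  69.  36.  89.  34.  76.] q0 [ -2.   6. -16. -75. -43.  71.] q.85 [-10.  18. -26. -93. -48. 102.] elbow [[0.06, -0.0, 0.72]]
35 40 -1 margin [170.  69.  36.  89.  34.  65.] q0 [  -2.    6.  -16.  -75.  -43. -109.] q.85 [-10.  18. -26. -93. -48. -78.] elbow [[0.06, -0.0, 0.72]]
```

```bash
cat > plan.py <<'E'
from kin import *
def rowsfor(qa,qb,p0,R0_,n):
    p,R=p0.copy(),R0_.copy();out=[]
    for k in range(1,n+1):
        P,RT,_=fk(qa+(qb-qa)*k/n)
        s=np.r_[(P-p)/.03,Ro.from_matrix(RT@R.T).as_rotvec()/.15].round(2)
        out.append(s); p=p+s[:3]*.03; R=Ro.from_rotvec(s[3:]*.15).as_matrix()@R
    return out,p,R
E
python3 - <<'E'
from plan import *
from station import r
for a,psi in((20,30),(25,30),(30,30),(25,25)):
    R=tool(a,psi); off=np.array([0,.015,0]); q=np.array([-8,7,-20,-89,-47,93.])
    for b,nm in((bar(.4),"mid"),(bar(.85),"low"),(bar(0),"top"),(bar(0)-.09*R[:,2],"pre")):
        q,er=ik(b+off+.019*R[:,2],R,q); P,_,A=fk(q); w=P-L3*A[4][:,0]; w2=w-W*A[4][:,1]
        print(a,psi,nm,er<1e-3,q.round(1),"w",w.round(3),"w2",w2.round(3))
s=r.sense(); qD=s["joints"];print(qD.round(1), (fk(qD)[0]-s["tcp_pos"]).round(4))
qC=np.array([10,-11,-5,0,-85,-20.])
print(fk(qC)[0])
o,p,R=rowsfor(qD,qC,s["tcp_pos"],s["ee_rot"],16)
print(";".join(" ".join(f"{x:g}" for x in v) for v in o))
E
```

```text
20 30 mid True [ -10.8    9.7  -33.  -112.1  -44.   124.2] w [0.311 0.002 0.324] w2 [ 0.398 -0.076  0.433]
20 30 low True [ -15.1   21.8  -38.5 -121.3  -54.4  143.4] w [0.312 0.002 0.253] w2 [ 0.405 -0.109  0.32 ]
20 30 top True [  -5.2    4.4  -24.9 -101.5  -35.7  106.3] w [0.336 0.002 0.382] w2 [ 0.41  -0.037  0.519]
20 30 pre True [-10.1  -5.7 -29.3 -91.3 -39.5  96.1] w [ 0.263 -0.043  0.409] w2 [ 0.325 -0.058  0.555]
25 30 mid True [  -6.5    7.5  -29.6 -103.8  -37.1  110.5] w [0.319 0.002 0.344] w2 [ 0.408 -0.047  0.468]
25 30 low True [ -12.2   18.4  -35.3 -115.8  -46.7  132. ] w [0.32  0.002 0.273] w2 [ 0.419 -0.091  0.358]
25 30 top True [  0.1   3.1 -22.  -90.3 -29.9  90.3] w [0.344 0.002 0.402] w2 [0.412 0.001 0.547]
25 30 pre True [ -3.2  -7.2 -26.4 -79.9 -33.4  79.5] w [ 0.274 -0.043  0.435] w2 [ 0.327 -0.018  0.584]
30 30 mid True [ -1.3   5.9 -26.5 -93.3 -31.2  94.6] w [0.329 0.002 0.363] w2 [ 0.414 -0.009  0.498]
30 30 low True [  -8.5   15.8  -31.8 -108.4  -39.6  118.7] w [0.33  0.002 0.292] w2 [ 0.433 -0.065  0.394]
30 30 top True [  6.    2.3 -20.2 -77.1 -25.4  72.5
[... 491 characters left out ...]
.  -73.6 -19.5  69.6] w [ 0.26  -0.014  0.442] w2 [0.302 0.037 0.587]
[  12.9  -22.6  -58.5  113.3  -14.4 -122.1] [ 0.0004 -0.0002  0.0009]
[ 0.39217382 -0.09311435  0.45872844]
0.84 -1.36 1.42 -0.16 -0.32 -0.54;0.57 -1.42 1.18 -0.14 -0.2 -0.56;0.33 -1.43 0.95 -0.12 -0.06 -0.57;0.12 -1.39 0.71 -0.08 0.06 -0.55;-0.07 -1.28 0.47 -0.03 0.18 -0.52;-0.2 -1.13 0.22 0.03 0.29 -0.45;-0.32 -0.93 0.01 0.1 0.39 -0.38;-0.38 -0.71 -0.18 0.17 0.47 -0.27;-0.43 -0.46 -0.33 0.24 0.53 -0.17;-0.44 -0.19 -0.43 0.31 0.57 -0.04;-0.44 0.08 -0.48 0.38 0.58 0.09;-0.41 0.34 -0.5 0.44 0.58 0.23;-0.38 0.58 -0.46 0.49 0.55 0.36;-0.35 0.8 -0.37 0.54 0.51 0.5;-0.33 0.99 -0.26 0.58 0.44 0.62;-0.31 1.13 -0.11 0.61 0.37 0.74
```

```bash
python3 - <<'E'
from plan import *
from station import r
s=r.sense(); print(Ro.from_matrix(RR[2]@s["ee_rot"].T).as_rotvec()/.15,(T[2]-s["tcp_pos"])/.03)
R=tool(20,30);q,er=ik(bar(0)+[0,.015,0]-.071*R[:,2],R,np.array([-10,-5,-29,-91,-39,96.]));print(q,fk(q)[0])
o,p,Rr=rowsfor(Q[2],q,T[2],RR[2],16)
print(";".join(" ".join(f"{x:g}" for x in v) for v in o))
for k in range(17): print(fk(Q[2]+(q-Q[2])*k/16)[0].round(3).tolist(),end=" ")
E
```

```text
[0.09882696 5.54622217 0.27114367] [-1.44136772 -4.60794236 -0.5402162 ]
[-10.12838915  -5.68016503 -29.2947654  -91.28906654 -39.45551289
  96.13626388] [0.51315604 0.1105     0.3178023 ]
-0.19 0.56 -0.77 0.51 0.09 0.54;-0.17 0.58 -0.69 0.52 -0.01 0.5;-0.12 0.6 -0.58 0.51 -0.11 0.45;-0.07 0.6 -0.47 0.5 -0.2 0.39;-0.01 0.6 -0.36 0.49 -0.29 0.33;0.06 0.58 -0.27 0.45 -0.36 0.26;0.13 0.53 -0.17 0.42 -0.42 0.18;0.2 0.48 -0.08 0.37 -0.48 0.1;0.28 0.41 -0.01 0.32 -0.52 0.03;0.33 0.32 0.05 0.25 -0.54 -0.05;0.39 0.23 0.11 0.2 -0.56 -0.13;0.44 0.13 0.15 0.13 -0.55 -0.2;0.48 0.02 0.18 0.06 -0.54 -0.28;0.5 -0.09 0.19 0 -0.52 -0.33;0.51 -0.21 0.2 -0.05 -0.47 -0.39;0.51 -0.32 0.2 -0.12 -0.42 -0.45
[0.415, -0.04, 0.388] [0.409, -0.023, 0.364] [0.404, -0.006, 0.343] [0.401, 0.012, 0.326] [0.398, 0.03, 0.312] [0.398, 0.048, 0.301] [0.4, 0.066, 0.293] [0.404, 0.082, 0.288] [0.41, 0.096, 0.286] [0.418, 0.108, 0.285] [0.428, 0.118, 0.287] [0.44, 0.125, 0.29] [0.453, 0.129, 0.295] [0.468, 0.129, 0.3] [0.483, 0.126, 0.306] [0.498, 0.12, 0.312] [0.513, 0.11, 0.318]
```

Request:
{"name": "play_rows", "arguments": {"commands": "-0.14 -0.46 -0.05 0 0.55 0;-0.14 -0.46 -0.05 0 0.55 0;-0.14 -0.46 -0.05 0 0.55 0;-0.14 -0.46 -0.05 0 0.55 0;-0.14 -0.46 -0.05 0 0.55 0;-0.14 -0.46 -0.05 0 0.55 0;-0.14 -0.46 -0.05 0 0.55 0;-0.14 -0.46 -0.05 0 0.55 0;-0.14 -0.46 -0.05 0 0.55 0;-0.14 -0.46 -0.05 0 0.55 0;0 0 0 0 0 0"}}

```text
time_s: 5.35
tcp_pos: [0.4327, -0.017, 0.4144]
ee_rot: [[-0.053, -0.913, 0.405], [-0.999, 0.043, -0.033], [0.013, -0.406, -0.914]]
wrist_force: [0.6, -0.1, 0.4]
gripper_width: 0.69
gripper_force: 0.0
```

```bash
python3 - <<'E'
from plan import *
from station import r
s=r.sense();print(s["time_s"],s["joints"].round(1),s["tcp_pos"].round(3),s["ee_rot"].round(2).tolist())
R=tool(20,30);q,er=ik(bar(0)+[0,.015,0]-.071*R[:,2],R,np.array([-10,-5,-29,-91,-39,96.]));print(q,fk(q)[0])
o,p,Rr=rowsfor(s["joints"],q,s["tcp_pos"],s["ee_rot"],18)
print(";".join(" ".join(f"{x:g}" for x in v) for v in o))
for k in range(19): print(fk(s["joints"]+(q-s["joints"])*k/18)[0].round(2).tolist(),end=" ")
E
```

```text
5.35 [ 28.8 -16.1 -22.7  14.5 -63.8 -35.8] [ 0.433 -0.017  0.414] [[-0.05, -0.91, 0.4], [-1.0, 0.04, -0.03], [0.01, -0.41, -0.91]]
[-10.12838915  -5.68016503 -29.2947654  -91.28906654 -39.45551289
  96.13626388] [0.51315604 0.1105     0.3178023 ]
-0.27 0.26 -0.86 0.3 0.28 0.48;-0.25 0.32 -0.79 0.33 0.19 0.47;-0.24 0.37 -0.69 0.36 0.1 0.44;-0.2 0.42 -0.59 0.39 0.02 0.4;-0.15 0.43 -0.5 0.39 -0.07 0.37;-0.1 0.46 -0.41 0.39 -0.15 0.32;-0.03 0.46 -0.31 0.39 -0.22 0.27;0.04 0.45 -0.23 0.37 -0.3 0.21;0.11 0.42 -0.14 0.34 -0.35 0.15;0.19 0.39 -0.07 0.31 -0.41 0.09;0.25 0.33 0.01 0.26 -0.44 0.02;0.33 0.26 0.07 0.22 -0.48 -0.04;0.4 0.19 0.12 0.17 -0.5 -0.11;0.44 0.11 0.18 0.12 -0.51 -0.17;0.5 0 0.21 0.06 -0.51 -0.23;0.53 -0.1 0.24 0.01 -0.49 -0.29;0.56 -0.2 0.26 -0.05 -0.47 -0.34;0.57 -0.32 0.28 -0.1 -0.43 -0.39
[0.43, -0.02, 0.41] [0.42, -0.01, 0.39] [0.42, 0.0, 0.37] [0.41, 0.01, 0.34] [0.4, 0.02, 0.33] [0.4, 0.04, 0.31] [0.4, 0.05, 0.3] [0.4, 0.06, 0.29] [0.4, 0.08, 0.28] [0.4, 0.09, 0.28] [0.41, 0.1, 0.28] [0.41, 0.11, 0.28] [0.42, 0.12, 0.28] [0.44, 0.13, 0.28] [0.45, 0.13, 0.29] [0.46, 0.13, 0.29] [0.48, 0.13, 0.3] [0.5, 0.12, 0.31] [0.51, 0.11, 0.32]
```

Request:
{"name": "play_rows", "arguments": {"commands": "-0.27 0.26 -0.86 0.3 0.28 0.48;-0.25 0.32 -0.79 0.33 0.19 0.47;-0.24 0.37 -0.69 0.36 0.1 0.44;-0.2 0.42 -0.59 0.39 0.02 0.4;-0.15 0.43 -0.5 0.39 -0.07 0.37;-0.1 0.46 -0.41 0.39 -0.15 0.32;-0.03 0.46 -0.31 0.39 -0.22 0.27;0.04 0.45 -0.23 0.37 -0.3 0.21;0.11 0.42 -0.14 0.34 -0.35 0.15;0.19 0.39 -0.07 0.31 -0.41 0.09;0.25 0.33 0.01 0.26 -0.44 0.02;0.33 0.26 0.07 0.22 -0.48 -0.04;0.4 0.19 0.12 0.17 -0.5 -0.11;0.44 0.11 0.18 0.12 -0.51 -0.17;0.4 0 0.21 0.06 -0.51 -0.23;0.3 -0.1 0.24 0.01 -0.49 -0.29;0.2 -0.2 0.26 -0.05 -0.47 -0.34;0.2 -0.32 0.28 -0.1 -0.43 -0.39;0 0 0 0 0 0"}}

```text
time_s: 7.25
tcp_pos: [0.4789, 0.1097, 0.3171]
ee_rot: [[0.466, -0.342, 0.816], [-0.868, 0.003, 0.497], [-0.172, -0.94, -0.295]]
wrist_force: [-0.2, -0.5, -0.5]
gripper_width: 0.69
gripper_force: 0.0
```

```bash
python3 - <<'E'
from plan import *
from station import r,cams
import cv2
s=r.sense();print(s["time_s"],s["joints"].round(1),s["tcp_pos"].round(3),s["ee_rot"].round(2).tolist())
R=tool(20,30);print("rot err /.15",(Ro.from_matrix(R@s["ee_rot"].T).as_rotvec()/.15).round(2),"z",R[:,2].round(3))
i=cams.camera_info("wrist");p,d=cams.capture("wrist");cv2.imwrite("pics/w2.png",p);np.savez("/tmp/w2.npz",p=p,d=d,**i)
E
```

```text
7.25 [-10.6  -9.7 -32.3 -90.1 -39.7  94.6] [0.479 0.11  0.317] [[0.47, -0.34, 0.82], [-0.87, 0.0, 0.5], [-0.17, -0.94, -0.29]]
rot err /.15 [-0.01  0.    0.03] z [ 0.814  0.5   -0.296]
```

View pics/w2.png

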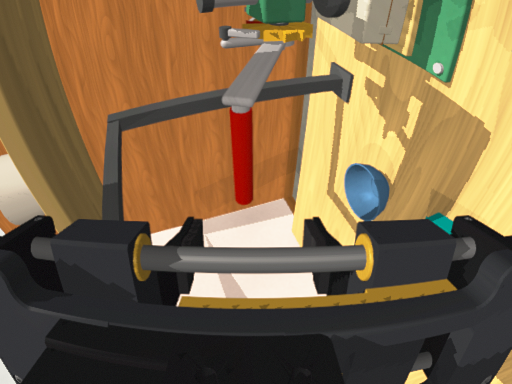

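The picture shows the crossbar at (241,105)-(244,203), between the fingers' columns (195–305) and slightly left of centre, with the lever arm at (260,75). I'll measure it from close by.

```bash
python3 - <<'E'
from h import *
L=np.load("/tmp/w2.npz");p,d=L["p"],L["d"];hsv=cv2.cvtColor(p,cv2.COLOR_BGR2HSV)
m=cv2.inRange(hsv,(0,180,60),(6,255,255))|cv2.inRange(hsv,(174,180,60),(180,255,255));m[:100]=0;m[210:]=0
v,u=np.nonzero(m);K=L["mtx"];x=(u-K[0,2])/K[0,0];y=(v-K[1,2])/K[1,1];t=np.hypot(x,y)
ray=np.c_[x/t*np.tan(t),y/t*np.tan(t),np.ones(len(t))]
X=(ray*d[v,u][:,None]-L["t"])@L["R"]; X=X[d[v,u]>0]
print(len(X),np.percentile(X,[2,50,98],axis=0).round(4)); c=-L["R"].T@L["t"];print("cam",c)
for lo in np.arange(.08,.18,.02):
    k=(X[:,1]>lo)&(X[:,1]<lo+.02)
    if k.sum(): print(lo,np.median(X[k],0).round(4))
E
```

```text
1796 [[0.56   0.0797 0.2887]
 [0.562  0.1189 0.2981]
 [0.5687 0.1741 0.3044]]
cam [ 0.38123722 -0.03423436  0.35380186]
0.08 [0.5622 0.0894 0.2982]
0.1 [0.5622 0.11   0.2982]
0.12000000000000001 [0.562  0.1296 0.2981]
0.14 [0.5617 0.1494 0.2981]
0.16000000000000003 [0.5616 0.1682 0.298 ]
```

Request:
{"name": "play_rows", "arguments": {"commands": "0 -0.4 0.2 0 0 0;0 -0.43 0.17 0 0 0;0.6 0.36 -0.21 0 0 0;0.6 0.36 -0.21 0 0 0;0.6 0.36 -0.21 0 0 0;0.6 0.36 -0.21 0 0 0;0.6 0.36 -0.21 0 0 0;0.57 0.36 -0.21 0 0 0;0 0 0 0 0 0"}}

```text
time_s: 8.2
tcp_pos: [0.5883, 0.1508, 0.2897]
ee_rot: [[0.469, -0.343, 0.814], [-0.866, 0.001, 0.5], [-0.172, -0.939, -0.297]]
wrist_force: [-0.9, -0.7, -0.6]
gripper_width: 0.688
gripper_force: 0.0
```

```bash
python3 - <<'E'
from station import r,cams
import cv2
s=r.sense();print(s["time_s"],s["joints"].round(1),s["tcp_pos"].round(4))
p,d=cams.capture("wrist");cv2.imwrite("pics/w3.png",p)
E
```

```text
8.2 [  -5.6    4.7  -24.6 -101.   -36.   105.9] [0.5883 0.1508 0.2897]
```

View pics/w3.png

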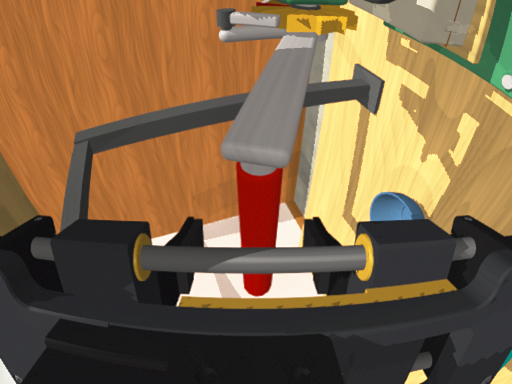

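The bar runs at (258,165)-(258,290), centred between the fingers. Closing the gripper.

Request:
{"name": "play_rows", "arguments": {"commands": "0 0 0 0 0 0;0 0 0 0 0 0;0 0 0 0 0 0;0 0 0 0 0 0;0 0 0 0 0 0;0 0 0 0 0 0", "grip": 0}}

```text
time_s: 8.85
tcp_pos: [0.5871, 0.1482, 0.2906]
ee_rot: [[0.466, -0.341, 0.816], [-0.868, -0.0, 0.496], [-0.169, -0.94, -0.296]]
wrist_force: [0.9, 1.4, -5.8]
gripper_width: 0.232
gripper_force: 1.9
```

Request:
{"name": "play_rows", "arguments": {"commands": "0 0 0 0 0 0;-0.28 0 -0.45 0 0 0;-0.24 0 -0.48 0 0 0;-0.19 0 -0.5 0 0 0;-0.14 0 -0.51 0 0 0;-0.08 0 -0.53 0 0 0;-0.03 0 -0.53 0 0 0;0.02 0 -0.53 0 0 0;0.05 0 -0.43 0 0 0;0 0 0 0 0 0;0 0 0 0 0 0"}}

```text
time_s: 9.95
tcp_pos: [0.5642, 0.1482, 0.1748]
ee_rot: [[0.467, -0.334, 0.819], [-0.868, 0.003, 0.496], [-0.168, -0.942, -0.289]]
wrist_force: [6.5, 4.2, -0.3]
gripper_width: 0.18
gripper_force: 30.1
```

```bash
python3 - <<'E'
from station import r,cams
import cv2
s=r.sense();print(s["time_s"],s["joints"].round(1),s["tcp_pos"].round(4),s["gripper_width"],s["gripper_force"],s["moment"].round(2))
for n in("wrist","side"):
  p,d=cams.capture(n);cv2.imwrite(f"pics/low_{n}.png",p)
E
```

```text
9.95 [ -15.3   19.6  -37.4 -119.6  -53.   140.2] [0.5642 0.1482 0.1748] 0.17974690034786692 30.0929544121027 [-0.65  1.19 -0.09]
```

View pics/low_wrist.png

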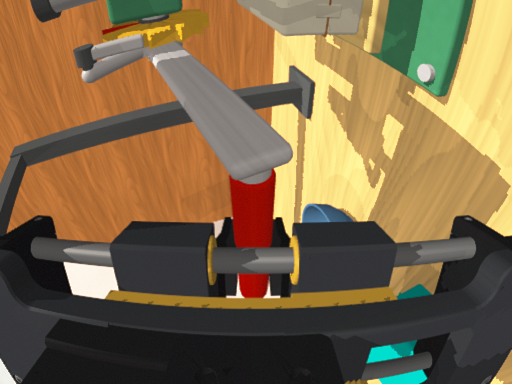

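The bar is held at (255,180)-(255,290) and the lever is low, at about 0.76 rad, with the wheel's red tooth at (110,30). Swinging up, and reading the foot-to-mould gap from the earlier wrist and side pictures.

Request:
{"name": "play_rows", "arguments": {"commands": "-0.05 0 0.43 0 0 0;-0.02 0 0.53 0 0 0;0.03 0 0.53 0 0 0;0.08 0 0.53 0 0 0;0.14 0 0.51 0 0 0;0.19 0 0.5 0 0 0;0.24 0 0.48 0 0 0;0.28 0 0.45 0 0 0;0 0 0 0 0 0;0 0 0 0 0 0"}}

```text
time_s: 11.05
tcp_pos: [0.5867, 0.1485, 0.2911]
ee_rot: [[0.468, -0.34, 0.816], [-0.868, -0.001, 0.497], [-0.168, -0.941, -0.295]]
wrist_force: [-5.7, -2.1, 1.7]
gripper_width: 0.195
gripper_force: 30.0
```

```bash
cat >> h.py <<'E'
def wpts(L,d):
    v,u=np.mgrid[:d.shape[0],:d.shape[1]];K=L["mtx"]
    x=(u-K[0,2])/K[0,0];y=(v-K[1,2])/K[1,1];t=np.maximum(np.hypot(x,y),1e-9)
    X=np.stack([x/t*np.tan(t),y/t*np.tan(t),np.ones_like(t)],-1)*d[...,None]
    return (X-L["t"])@L["R"]
E
python3 - <<'E'
from h import *
L=np.load("/tmp/w1.npz");P=wpts(L,L["d"])
# column of pixels through foot / mould
for v in (80,95,105,120,130):
    print(v,[(u,P[v,u].round(3).tolist(),L["p"][v,u].tolist()) for u in range(270,392,8)])
cv2.imwrite("pics/w1c.png",cv2.resize(L["p"][20:170,210:430],None,fx=3.6,fy=3.6,interpolation=cv2.INTER_CUBIC))
E
```

```text
80 [(270, [0.7, -0.027, 0.236], [68, 96, 49]), (278, [0.679, -0.024, 0.236], [67, 96, 48]), (286, [0.673, -0.024, 0.225], [65, 97, 48]), (294, [0.674, -0.025, 0.21], [66, 96, 49]), (302, [0.673, -0.026, 0.195], [73, 103, 53]), (310, [0.737, -0.038, 0.125], [212, 235, 243]), (318, [0.716, -0.036, 0.124], [126, 146, 154]), (326, [0.694, -0.034, 0.125], [143, 166, 177]), (334, [0.674, -0.032, 0.126], [142, 166, 176]), (342, [0.656, -0.031, 0.125], [226, 246, 250]), (350, [0.641, -0.03, 0.122], [127, 148, 157]), (358, [0.642, -0.032, 0.101], [125, 144, 152]), (366, [0.643, -0.035, 0.079], [141, 168, 182]), (374, [0.64, -0.037, 0.059], [129, 220, 246]), (382, [0.654, -0.042, 0.017], [107, 158, 76]), (390, [0.634, -0.041, 0.018], [108, 160, 79])]
95 [(270, [0.689, -0.002, 0.243], [146, 150, 156]), (278, [0.678, -0.002, 0.237], [113, 166, 81]), (286, [0.672, -0.002, 0.227], [66, 97, 48]), (294, [0.673, -0.002, 0.211], [64, 95, 47]), (302, [0.674, -0.003, 0.195], [70, 103, 51]), (310, [0.716, -0.008, 0.143], [56, 57, 59]), (318, [0.694, -0.007, 0.145], [66, 68, 68]), (326, [0.673, -0.005, 0.
[... 1888 characters left out ...]
0, 93, 124]), (278, [0.682, 0.05, 0.235], [29, 103, 140]), (286, [0.67, 0.05, 0.23], [39, 162, 220]), (294, [0.671, 0.051, 0.214], [39, 181, 237]), (302, [0.669, 0.051, 0.2], [41, 182, 236]), (310, [0.675, 0.052, 0.179], [34, 118, 159]), (318, [0.717, 0.054, 0.125], [126, 145, 153]), (326, [0.696, 0.053, 0.125], [146, 169, 179]), (334, [0.675, 0.053, 0.126], [146, 170, 179]), (342, [0.656, 0.052, 0.126], [128, 148, 156]), (350, [0.647, 0.051, 0.116], [134, 156, 165]), (358, [0.647, 0.051, 0.096], [132, 154, 162]), (366, [0.646, 0.051, 0.076], [131, 153, 163]), (374, [0.64, 0.051, 0.061], [95, 167, 207]), (382, [0.654, 0.052, 0.017], [67, 99, 55]), (390, [0.635, 0.051, 0.017], [77, 112, 57])]
```

View pics/w1c.png

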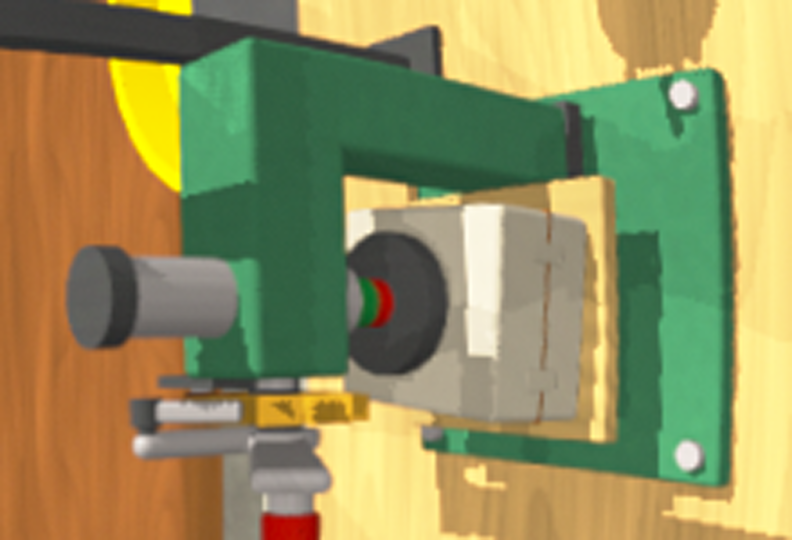

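The crop shows the mould top under the dark foot disc, with the stem's green and red bands at (370,300). The mould top is at z ≈ 0.124–0.125, so the gap to the foot is about 6 mm. After n notches the squeeze is about 6n−6 mm, so n = 3 gives about 12 mm, in the green. One notch is in; pumping the second.

Request:
{"name": "play_rows", "arguments": {"commands": "-0.28 0 -0.45 0 0 0;-0.24 0 -0.48 0 0 0;-0.19 0 -0.5 0 0 0;-0.14 0 -0.51 0 0 0;-0.08 0 -0.53 0 0 0;-0.03 0 -0.53 0 0 0;0.02 0 -0.53 0 0 0;0.05 0 -0.43 0 0 0;0 0 0 0 0 0;0 0 0 0 0 0"}}

```text
time_s: 12.05
tcp_pos: [0.5641, 0.1482, 0.1754]
ee_rot: [[0.467, -0.333, 0.819], [-0.868, 0.004, 0.496], [-0.168, -0.943, -0.288]]
wrist_force: [5.6, 4.3, 1.1]
gripper_width: 0.181
gripper_force: 30.0
```

Request:
{"name": "play_rows", "arguments": {"commands": "-0.05 0 0.43 0 0 0;-0.02 0 0.53 0 0 0;0.03 0 0.53 0 0 0;0.08 0 0.53 0 0 0;0.14 0 0.51 0 0 0;0.19 0 0.5 0 0 0;0.24 0 0.48 0 0 0;0.28 0 0.45 0 0 0;0 0 0 0 0 0;0 0 0 0 0 0"}}

```text
time_s: 13.05
tcp_pos: [0.5865, 0.1485, 0.2911]
ee_rot: [[0.467, -0.339, 0.816], [-0.868, -0.001, 0.497], [-0.168, -0.941, -0.295]]
wrist_force: [-5.5, -2.0, 1.4]
gripper_width: 0.193
gripper_force: 30.0
```

Request:
{"name": "play_rows", "arguments": {"commands": "-0.28 0 -0.45 0 0 0;-0.24 0 -0.48 0 0 0;-0.19 0 -0.5 0 0 0;-0.14 0 -0.51 0 0 0;-0.08 0 -0.53 0 0 0;-0.03 0 -0.53 0 0 0;0.02 0 -0.53 0 0 0;0.05 0 -0.43 0 0 0;0 0 0 0 0 0;0 0 0 0 0 0"}}

```text
time_s: 14.05
tcp_pos: [0.5643, 0.1481, 0.1761]
ee_rot: [[0.467, -0.332, 0.82], [-0.868, 0.004, 0.496], [-0.168, -0.943, -0.286]]
wrist_force: [4.1, 2.3, 4.0]
gripper_width: 0.181
gripper_force: 30.3
```

Request:
{"name": "play_rows", "arguments": {"commands": "-0.05 0 0.43 0 0 0;-0.02 0 0.53 0 0 0;0.03 0 0.53 0 0 0;0.08 0 0.53 0 0 0;0.14 0 0.51 0 0 0;0.19 0 0.5 0 0 0;0.24 0 0.48 0 0 0;0.28 0 0.45 0 0 0;0 0 0 0 0 0;0 0 0 0 0 0"}}

```text
time_s: 15.05
tcp_pos: [0.5866, 0.1484, 0.2912]
ee_rot: [[0.467, -0.339, 0.816], [-0.868, -0.001, 0.496], [-0.168, -0.941, -0.295]]
wrist_force: [-4.5, -1.9, 0.8]
gripper_width: 0.196
gripper_force: 30.0
```

```bash
python3 - <<'E'
from h import *
from station import r,cams
p,d=cams.capture("side");cv2.imwrite("pics/s3.png",p);np.savez("/tmp/s3.npz",p=p,d=d)
L=np.load("/tmp/side.npz")
a=np.vstack([cv2.resize(x[150:230,180:300],None,fx=3.7,fy=3.7,interpolation=cv2.INTER_CUBIC) for x in(L["p"],p)])
cv2.imwrite("pics/s3c.png",a)
E
```

Request:
{"name": "play_rows", "arguments": {"commands": "0 0 0 0 0 0;0 0 0 0 0 0;0 0 0 0 0 0;0 0 0 0 0 0;0 0 0 0 0 0;-0.3 -0.18 0.1 0 0 0;-0.6 -0.36 0.21 0 0 0;-0.6 -0.36 0.21 0 0 0;-0.6 -0.36 0.21 0 0 0;-0.6 -0.36 0.21 0 0 0;-0.6 -0.36 0.21 0 0 0;0 0 0 0 0 0", "grip": 60}}

```text
time_s: 16.3
tcp_pos: [0.4869, 0.0884, 0.3274]
ee_rot: [[0.467, -0.336, 0.818], [-0.869, -0.001, 0.495], [-0.166, -0.942, -0.293]]
wrist_force: [0.5, 0.3, -0.1]
gripper_width: 0.684
gripper_force: 0.0
```

Request:
{"name": "play_rows", "arguments": {"commands": "0 0 0 0 0 -0.4;0 0 0 0 0 -0.4;0 0 0 0 0 -0.4;0 0 0 0 0 -0.4;0 0 0 0 0 -0.4;0 0 0 0 0 -0.4;0 0 0 0 0 0"}}

```text
time_s: 17.0
tcp_pos: [0.4882, 0.0901, 0.3259]
ee_rot: [[0.132, -0.318, 0.939], [-0.977, 0.121, 0.178], [-0.17, -0.94, -0.294]]
wrist_force: [0.8, -1.1, -0.9]
gripper_width: 0.69
gripper_force: 0.0
```

```bash
python3 - <<'E'
from h import *
from station import r,cams
s=r.sense();print(s["time_s"],s["joints"].round(1),s["tcp_pos"].round(3),s["wrist_force"].round(1))
i=cams.camera_info("wrist");p,d=cams.capture("wrist");cv2.imwrite("pics/w5.png",p);np.savez("/tmp/w5.npz",p=p,d=d,**i)
c=i["R"]@np.array([.7005,.003,.150])+i["t"];t=np.arctan2(np.hypot(c[0],c[1]),c[2]);u=i["mtx"][0,2]+297.3*t*c[0]/np.hypot(c[0],c[1]);v=i["mtx"][1,2]+297.3*t*c[1]/np.hypot(c[0],c[1]);print(u,v)
P=wpts(i,d);hsv=cv2.cvtColor(p,cv2.COLOR_BGR2HSV)
m=cv2.inRange(hsv,(0,180,60),(6,255,255))|cv2.inRange(hsv,(174,180,60),(180,255,255))
k,lab,st,_=cv2.connectedComponentsWithStats(m)
for j in range(1,k):
    if st[j,4]>8: print(st[j],np.median(P[lab==j],0).round(3))
# dark disc top and mould top near the press axis
q=P.reshape(-1,3);rr=np.hypot(q[:,0]-.7005,q[:,1]-.003);n=(rr<.034)&(q[:,2]>.1)&(q[:,2]<.2)
print("disc z",np.histogram(q[n,2],np.arange(.1,.2,.004)))
x0,y0=int(max(0,u-60)),int(max(0,v-50))
cv2.imwrite("pics/w5c.png",cv2.resize(p[y0:y0+100,x0:x0+130],None,fx=6,fy=6,interpolation=cv2.INTER_CUBIC))
E
```

```text
17.0 [  -0.7  -14.6  -34.8 -103.7  -11.3   97.1] [0.488 0.09  0.326] [ 0.8 -1.1 -0.9]
319.2291529202 57.881897027573075
[323  53   7  16  73] [0.693 0.007 0.143]
[272  99  16  13 178] [0.673 0.055 0.226]
[ 244  163   29   84 1525] [0.564 0.115 0.301]
disc z (array([  0,   0,   0,   0,   0,   4, 137,  78,  82, 665,  79,  35,   9,
        60,  65,  64,  71,  63,  67,  47,   8,  17,  81,  98]), array([0.1  , 0.104, 0.108, 0.112, 0.116, 0.12 , 0.124, 0.128, 0.132,
       0.136, 0.14 , 0.144, 0.148, 0.152, 0.156, 0.16 , 0.164, 0.168,
       0.172, 0.176, 0.18 , 0.184, 0.188, 0.192, 0.196]))
```

View pics/w5c.png

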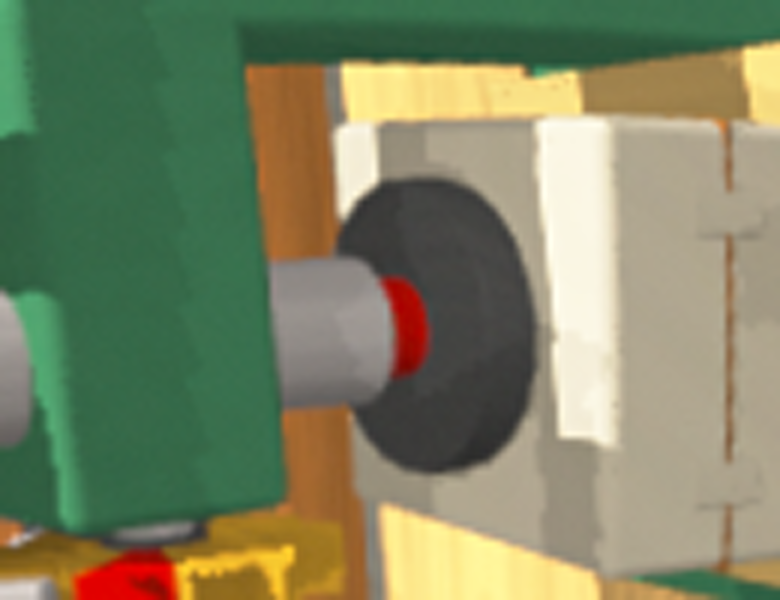

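The crop shows the sleeve's lower edge at (390,330) just above the red band, with the foot disc flat on the mould. From depth, the sleeve edge is at about 0.151 and the disc top at 0.138, leaving about 13 of the 24 mm of stem exposed. That makes the squeeze about 11 mm. It agrees with 18 − 6.5 mm from the notches and the gap; the remaining green is only hidden behind the wider sleeve lip in this view from above. The lever is back at its rest height and the robot is clear, so I'm handing in.

```bash
python3 -c "
from station import r
print(r.finish_job())"
```

```text
the job is handed in; nothing more can be done
None
```

I pumped three notches, leaving the foot squeezed by about 11 mm (green band). The lever is back up at rest, released, with the gripper clear, and I handed the job in at about 17 s; the hand-in returned no verdict.

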